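# Masking frame onto the twin pins of a painting bed

### The job

Pick the aluminium masking frame up by its handle, lift it clear of the table and hang it on the painting bed so that both steel pins come up through its two holes and it lies fully home, flat on the white pallet; then let go of it. The pallet is clamped somewhere off the bed's centre, differently each time, so feel gently for the pins: do not ram or drop the frame onto the bed, and leave the jars and other things around where they stand.

Things in the scene. Friction and masses are not known exactly. Their poses are not given: they have to be found in the camera images.
- frame: The masking frame: flat bare-aluminium rectangle, loose, 0.36 to 0.59 kg, flat on the table, 150 mm (its x) by 248 mm (its y), 12 mm thick. Its middle is a window 100 by 132 mm (x, y) crossed by two thin strips at the top face; the end bars are 58 mm broad. Origin: centre of the underside, z up. Same either way round (half a turn).
- handle (a point): Centre of the frame's raised black handle, 54 mm above the frame's underside. A straight bar along the frame's y, 18 mm wide (x), 18 mm high, 160 mm long, on a post at y +74 and -74 mm; free at both sides and 33 mm free below it.
- hole_a (a point): Frame hole at frame x = 0, y = +95 mm: round, straight through, 12.5 mm in diameter. The point lies on its axis at the frame's underside.
- hole_b (a point): Frame hole at frame x = 0, y = -95 mm, like hole_a.
- base: The painting bed: dark wooden board fixed to the table, 190 mm (its x) by 320 mm (its y), 14 mm thick, a low aluminium rail along each long side (inner faces 166 mm apart, tops 26 mm above the table). Between the rails lies a clamped white pallet, 160 by 256 mm, top 30 mm above the table, with a plaster plaque (70 by 90 mm, 10 mm high) in its middle. Origin: centre of the underside, z up.
- bed (a point): Point on the board's centre line, 30 mm above its underside: the height of the pallet's top, where the seated frame's underside rests. The pallet is clamped off this point by d along the board's y; d lies between +4 and +30 mm, differs each time and is not measured: see it or feel for it. The pallet is square to the board and does not give.
- tips (a point): Point on the board's centre line 52 mm above its underside: the height of the pin tips. The two upright steel pins, fixed in the pallet, 10 mm in diameter and 22 mm tall, end chamfered (7 mm across at the tip, over the top 2 mm), stand at board x = 0, y = d + 95 mm and d - 95 mm (d: see bed).
- end_a (a point): Middle of the board's end edge at board x = 0, y = +160 mm, on the board's top (14 mm above its underside).
- end_b (a point): Like end_a, at the other end, board y = -160 mm.
- jar_tall: Bystander: closed red paint jar with a white lid, 64 mm across, about 95 mm tall. Origin: centre of the underside.
- jar_low: Bystander: closed green paint jar with a black lid, 60 mm across, about 60 mm tall. Origin: centre of the underside.
- figure: Bystander: unpainted white plaster figurine, 56 mm across the foot, 102 mm tall. Origin: centre of the underside.
- tub: Bystander: open white plastic tub, 100 mm across the rim, 60 mm tall. Origin: centre of the underside.
- water_pot: Bystander: open glass pot, 76 mm across, 100 mm tall. Origin: centre of the underside.
- brush: Bystander: paint brush lying on the table. Origin: in the handle, not needed.
- plaque: Bystander: loose round white plaster plaque, 80 mm across, 16 mm thick. Origin: centre of the underside.

How it is judged:
On the way:
1. the frame is lifted clear of the table (underside more than 60 mm up) (height (world z) of frame above 0.06 m), for 0.2 s.
At the end, for the whole second after the job is handed in: The frame lies flat over both pins, let go and at rest: underside 26 to 33 mm above the board's underside, tilt under 0.025 rad, long axis within 0.05 rad of the board's, centre within 5 mm across and 1.5 to 32.5 mm along the board's +y (possible only with both pins in the holes) (z of frame in the frame of base between 0.026 and 0.033 m and x of frame in the frame of base between -0.005 and 0.005 m and y of frame in the frame of base between 0.0015 and 0.0325 m and angle between the y axis of frame and the y axis of base, either way round below 0.05 rad and angle between frame's own z axis and vertical below 0.025 rad and linear speed of frame below 0.02 m/s); the robot touches nothing.
It fails at once if the frame is rammed or dropped on the bed: more than 60 N between frame and bed (contact force between frame and base above 60 N).
It fails at once if the arm or fingers push on the bed with more than 60 N (contact force between any of the arm, the fingers and base above 60 N).
It fails at once if a bystander is shoved more than 30 mm or knocked over (distance of any of jar_tall, jar_low, figure, tub, water_pot, brush, plaque from where it was at the start of the episode above 0.03 m or angle between any of jar_tall, jar_low, figure, tub, water_pot, plaque's own z axis and vertical above 0.5 rad).
It also fails if it takes over 64 s, if anything falls off the work surface, if the arm or the gripper's body presses on something with over 40 N, if the wrist force passes 120 N, or if a joint passes its speed limit or range.

### The arm

A 7-joint arm with a two-finger parallel gripper is mounted at the origin on the work surface. World frame = base frame: x ahead of the robot, y to its left, z up, the work surface at z = 0. Lengths are in m, angles in rad, forces in N, time in s.
With the tool pointing down it reaches from about 0.4 to 0.925 m from the base axis. Payload 5.6 kg.
Tool frame: the origin (TCP) lies at the very end of the fingers, on their centre line; the grasp point (between the pads) lies robot.grip_depth behind it (robot.grip_depth is the distance from the TCP to the grasp point, in m); z points along the fingers, y is the line along which they close (so a half turn about z gives the same grasp; the last joint's range is limited). The gripper opens to 85 mm and grips with 20 to 120 N. Pads are 22 mm wide; open, the fingers measure 114 mm over their backs; the gripper's body (76 mm by 85 mm) begins 54 mm behind the grasp point. The pads swing forward as they close: fully open they stand 13 mm farther back than shut.
Start: joints at [1.224, 0.468, -0.012, 1.603, 0.006, 1.071, -0.056], TCP at [0.194, -0.62, 0.231] pointing down, gripper open.
Joint ranges: [-2.53, 2.53], [-0.31, 2.02], [-1.57, 1.55], [0.28, 2.44], [-1.29, 4.43], [0.15, 1.84], [-2.92, 2.92]. Speed limits (rad/s): [2.57, 2.57, 3.14, 3.14, 3.14, 3.14, 3.14].

### API

Orientations are given as a unit quaternion [w, x, y, z].
In Python, from rig import observe, capture, workorder, spotter, robot gives the robot as it stands. The module is installed in compiled form; this text tells all that it offers.
- The arm moves only by the tool jog_arm, never from a script. Its argument "plan" is text: rows parted by semicolons, each of 7 numbers parted by spaces: the finger opening in mm, from 0 to 85.4, then the shift along the tool's x, y, z in mm, then the turn, a rotation vector about the tool's x, y, z in rad. In form: hand x y z ax ay az; .... A call has 1 to 20 rows; each row is the pose to reach, as a shift and turn from the pose commanded when the call began, along the tool's axes at that moment; what a row does not reach only later rows make up. A row lasts 1/12 s, in which the tool goes at most 41.7 mm and 7.16 degrees, less where a joint would pass 70% of its speed; a pose out of reach is approached as far as the arm can. A call with a gripper value outside its range is refused whole. The fingers move at their own pace and stop on an object; "squeeze" is the grip in N (left out, the last holds). Time passes only in rows, so rows that repeat a pose let the fingers close. It gives the time, the measured TCP pose, the force, the opening and the grip force at its end, in the units of the state.
- observe(): the state, without advancing time (a new reading comes with each control period).
- capture(name): name is "side" or "top" or "wrist"; returns a dict with "image" (420x560x3 uint8, blue, green, red), "depth" (420x560 float32, m along the optical axis (not along the pixel's ray), 0 where there is no reading), "fx", "fy", "cx", "cy" (pixels), "origin" and "rotation" of the camera in the world. Camera axes: x right, y down, z forward; pixel columns grow to the right and rows downward; lengths in m; the calibration is good to about 2 mm. A picture is of the moment at which its call begins.
- workorder.hand_in(): hands the job in; it is judged then, once.
Trained networks look in the newest picture that a camera, given by its name, has taken for a name from the list of things; names that differ only in an ending like _2 or _b are one class to them, and where a whole thing is asked for, a point or a joint stands for the part that bears it (a point fixed in the world has none). Each returns a list of dicts, best first, with "confidence" (0 to 1); they miss things now and then, are a little off and sometimes report something else, mostly with a low value. They report only what shows in the picture. A call takes as long as a camera call.
- spotter.spot_in(name, camera): "point" ([column, row] in pixels, amid what is visible of it).
- spotter.tip_of(name, camera): "point" ([column, row] in pixels: a listed point, or the origin of a listed thing).
The state is a dict: "time_s": time; "joints": joint angles; "dq": joint speeds; "tau": joint torques, N m; "tcp_pos": TCP position; "tool_rot": TCP orientation; "ft_force": force on the tool from outside, world axes, zero at the start; "torque": the same for the moment, N m; "grip_width": opening from 0.0 (shut) to 1.0 (fully open); "finger_force": force on a finger pad.
Only numpy, scipy, OpenCV 4.12 (cv2) and the standard library are available. Lean on these libraries where they do the work, as an engineer would, in place of code of your own. Each camera call takes 0.05 s, during which the arm holds its last target. There are 200 camera calls.

## Working session

There is one attempt and no reset: what is moved stays moved. The work goes in short steps, Python scripts to look and compute and a tool call to move; the robot and the scene stay as the last step left them, time stands still between calls to the robot, and variables do not carry over. Pictures are saved under pics/ and viewed, at most 10 in all, crops included, and the job is handed in when it is done.

Besides the shell and the picture viewer there is one more tool, called after ">>>" as name(argument=value, ...), one argument or row to a line, values as JSON. jog_arm: Moves the arm, as the interface text tells. Its arguments: {"type":"object","properties":{"plan":{"type":"string"},"squeeze":{"type":"number"}},"required":["plan"]}

```bash
mkdir -p pics; cat > h.py <<'E'
import numpy as np, cv2
from rig import observe, capture, workorder, spotter, robot
from scipy.spatial.transform import Rotation as R
def ray(c,p):
    d=np.array([(p[0]-c["cx"])/c["fx"],(p[1]-c["cy"])/c["fy"],1.0]); return np.array(c["origin"]),np.array(c["rotation"])@d
def atz(c,p,z):
    o,d=ray(c,p); return o+d*(z-o[2])/d[2]
def bydepth(c,p):
    u,v=int(round(p[0])),int(round(p[1])); w=c["depth"][max(v-1,0):v+2,max(u-1,0):u+2]; w=w[w>0]
    if not len(w): return None
    o,d=ray(c,p); return o+d*np.median(w)
def tri(c1,p1,c2,p2):
    o1,d1=ray(c1,p1);o2,d2=ray(c2,p2)
    s=np.linalg.lstsq(np.c_[d1,-d2],o2-o1,rcond=None)[0]
    a,b=o1+d1*s[0],o2+d2*s[1]; return (a+b)/2,np.linalg.norm(a-b)
def rot(s):
    q=s["tool_rot"]; return R.from_quat([q[1],q[2],q[3],q[0]])
np.set_printoptions(precision=4,suppress=True)
E
python3 - <<'E'
from h import *
s=observe();print(s["tcp_pos"],s["tool_rot"],rot(s).as_matrix(),robot.grip_depth)
C={n:capture(n) for n in("top","side")}
for n in C: cv2.imwrite(f"pics/{n}0.png",C[n]["image"]); print(n,C[n]["origin"])
P={}
for t in["frame","handle","hole_a","hole_b","base","end_a","end_b","bed","tips","jar_tall","jar_low","figure","tub","water_pot","plaque"]:
    for n in C:
        for r in spotter.tip_of(t,n)[:2]:
            print(t,n,np.round(r["point"],1),round(r["confidence"],2),bydepth(C[n],r["point"]))
E
```

```text
[ 0.1942 -0.6197  0.2303] [-0.0009  0.9885  0.1513 -0.0002] [[ 0.9542  0.2991 -0.0007]
 [ 0.2991 -0.9542  0.0017]
 [-0.0002 -0.0018 -1.    ]] 0.0187
top [0.4724 0.0125 1.4828]
side [0.3728 1.4799 0.9724]Traceback (most recent call last):
  File "<stdin>", line 9, in <module>
  File "h.py", line 11, in bydepth
    o,d=ray(c,p); return o+d*np.median(w)
        ~~~^^^^^
  File "h.py", line 5, in ray
    d=np.array([(p[0]-c["cx"])/c["fx"],(p[1]-c["cy"])/c["fy"],1.0]); return np.array(c["origin"]),np.array(c["rotation"])@d
                                                                                                  ~~~~~~~~~~~~~~~~~~~~~~~^~
ValueError: matmul: Input operand 1 has a mismatch in its core dimension 0, with gufunc signature (n?,k),(k,m?)->(n?,m?) (size 3 is different from 4)
```

```bash
sed -i 's/np.array(c\["rotation"\])@d/R.from_quat(np.array(c["rotation"])[[1,2,3,0]]).apply(d)/' h.py
python3 - <<'E'
from h import *
C={n:capture(n) for n in("top","side")}
for n in C: cv2.imwrite(f"pics/{n}0.png",C[n]["image"])
for t in["frame","handle","hole_a","hole_b","base","end_a","end_b","bed","tips","jar_tall","jar_low","figure","tub","water_pot","plaque"]:
    for n in C:
        for r in spotter.tip_of(t,n)[:2]:
            print(t,n,np.round(r["point"],1),round(r["confidence"],2),bydepth(C[n],r["point"]))
E
```

```text
frame top [221.7 234.8] 0.74 [0.4878 0.1958 0.064 ]
frame top [443.8 311.2] 0.27 [ 0.2878 -0.4195  0.0051]
frame side [287.2 267.2] 0.97 [ 0.4981  0.2011 -0.0007]
frame side [287.2 183.9] 0.68 [ 0.5453 -0.2796  0.0445]
handle top [215. 236.] 0.67 [0.4847 0.2221 0.0051]
handle side [289.3 254.5] 0.98 [0.4901 0.2163 0.0603]
hole_a top [183.7 225.4] 0.7 [0.5129 0.3115 0.0013]
hole_a top [250.4 238.7] 0.66 [0.479  0.123  0.0002]
hole_a side [279.2 284.7] 0.96 [0.5125 0.2999 0.0071]
hole_a side [297.1 251.6] 0.81 [0.471  0.1494 0.0254]
hole_b top [183.7 225.4] 0.7 [0.5129 0.3115 0.0013]
hole_b top [250.4 238.7] 0.66 [0.479  0.123  0.0002]
hole_b side [279.2 284.7] 0.96 [0.5125 0.2999 0.0071]
hole_b side [297.1 251.6] 0.81 [0.471  0.1494 0.0254]
base top [366.9 218.6] 0.96 [ 0.5398 -0.1983  0.0401]
base side [280.4 201.8] 0.89 [ 0.5582 -0.1495  0.0361]
end_a top [423.8 215.6] 0.9 [ 0.5523 -0.3608  0.0157]
end_a top [314.2 219.5] 0.6 [ 0.5357 -0.0548  0.016 ]
end_a side [282.9 183.3] 0.72 [ 0.57   -0.3495  0.0095]
end_a side [276.8 285.3] 0.46 [0.5194 0.3036 0.0072]
end_b top [423.8 215.6] 
[... 767 characters left out ...]
.2] 0.77 [0.6135 0.2287 0.0034]
figure top [296.7 126.1] 0.56 [ 0.7825 -0.0006  0.0886]
figure side [350.7 179.5] 0.66 [ 0.2938 -0.3803  0.025 ]
figure side [212.5 229.7] 0.57 [0.7792 0.0272 0.0112]
tub top [441.9 309.9] 0.73 [ 0.2912 -0.4146  0.0041]
tub top [368.1 217.3] 0.69 [ 0.5435 -0.2018  0.0384]
tub side [351.8 176.2] 0.69 [ 0.2908 -0.369   0.0459]
water_pot top [311.7 223.1] 0.68 [ 0.5258 -0.0482  0.0102]
water_pot top [119.1 221.6] 0.58 [0.5172 0.4627 0.0963]
water_pot side [265.6 330.7] 0.79 [0.5218 0.5305 0.0413]
plaque top [462.9 230.8] 0.89 [ 0.5118 -0.4693  0.0176]
plaque side [352.5 177.5] 0.66 [ 0.2872 -0.3784  0.0354]
plaque side [299.1 171.8] 0.64 [ 0.5109 -0.4486  0.0162]
```

View pics/top0.png

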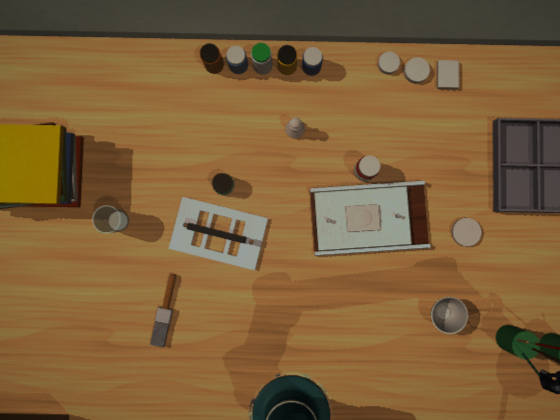

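View pics/side0.png

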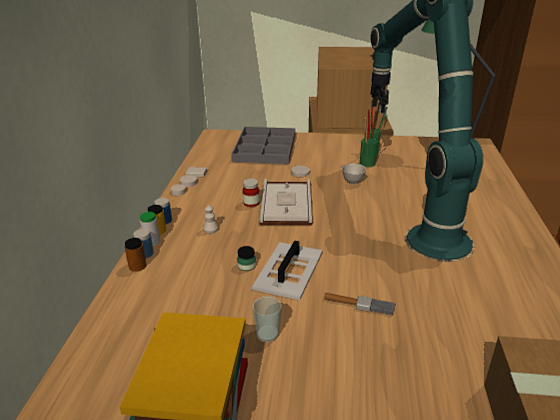

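The top view shows the frame at about (220,233) with its handle running from (185,225) to (262,243). The bed spans columns 311–430, with pins near (330,219) and (399,215) and the pallet shifted left (+y). The side view agrees and shows the space above both is free. Next I move over the bed for a closer look.

>>> jog_arm(
  plan="85 460 -296 -120 0 0 -1.32;85 460 -296 -120 0 0 -1.32;85 460 -296 -120 0 0 -1.32;85 460 -296 -120 0 0 -1.32;85 460 -296 -120 0 0 -1.32;85 460 -296 -120 0 0 -1.32;85 460 -296 -120 0 0 -1.32;85 460 -296 -120 0 0 -1.32;85 460 -296 -120 0 0 -1.32;85 460 -296 -120 0 0 -1.32;85 460 -296 -120 0 0 -1.32;85 460 -296 -120 0 0 -1.32;85 460 -296 -120 0 0 -1.32;85 460 -296 -120 0 0 -1.32;85 460 -296 -120 0 0 -1.32;85 460 -296 -120 0 0 -1.32;85 460 -296 -120 0 0 -1.32;85 460 -296 -120 0 0 -1.32",
)

```text
time_s: 3.25
tcp_pos: [0.5438, -0.202, 0.3508]
tool_rot: [-0.0, 0.689, 0.725, -0.001]
ft_force: [-0.0, -0.5, -0.7]
grip_width: 0.998
finger_force: 0.0
```

```bash
python3 - <<'E'
from h import *
s=observe();print(s["time_s"],s["tcp_pos"],rot(s).as_matrix())
c=capture("wrist");cv2.imwrite("pics/w1.png",c["image"]);print(c["origin"],c["rotation"],c["fx"])
np.savez("w1.npz",**c)
for t in["base","end_a","tips","bed"]:
    for r in spotter.tip_of(t,"wrist")[:3]: print(t,np.round(r["point"],1),round(r["confidence"],2),bydepth(c,r["point"]))
E
```

```text
3.25 [ 0.5438 -0.202   0.3508] [[-0.0501  0.9987 -0.0012]
 [ 0.9987  0.0501 -0.0006]
 [-0.0005 -0.0012 -1.    ]]
[ 0.5394 -0.1276  0.4936] [0.1483 0.9886 0.0253 0.0035] 317.1440765373226
base [275.8 164.6] 0.79 [ 0.5447 -0.2016  0.0404]
end_a [282.  264.7] 0.64 [ 0.5649 -0.3807 -0.0004]
tips [276.7 168.5] 0.66 [ 0.5463 -0.2072  0.0398]
bed [278.  167.3] 0.91 [ 0.5481 -0.2055  0.0393]
bed [360.3 160.5] 0.25 [ 0.6559 -0.185   0.0731]
```

View pics/w1.png

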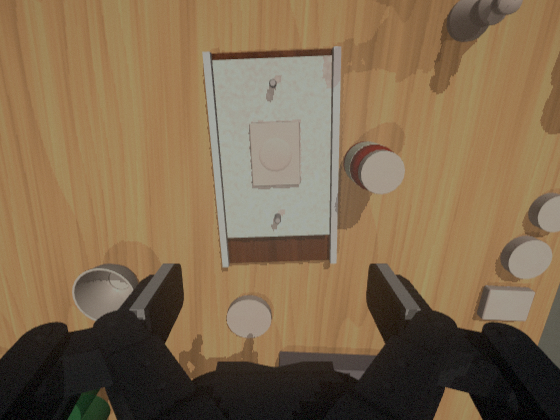

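The wrist view shows the bed and both pins, with tips near (273,83) and (277,217). I will measure the pins and the pallet from the depth cloud.

```bash
python3 - <<'E'
from h import *
for n,c in(("wrist",dict(np.load("w1.npz"))),("top",capture("top"))):
    D=c["depth"];v,u=np.mgrid[:420,:560]
    d=np.stack([(u-c["cx"])/c["fx"]*D,(v-c["cy"])/c["fy"]*D,D],-1).reshape(-1,3)
    W=(R.from_quat(np.array(c["rotation"])[[1,2,3,0]]).apply(d)+c["origin"]).reshape(420,560,3)
    ok=(D>0)&(abs(W[...,0]-.545)<.13)&(abs(W[...,1]+.205)<.19)
    z=W[...,2]
    print(n,"hist",np.histogram(z[ok],bins=np.arange(-.004,.064,.004)))
    g=c["image"].min(-1)
    pal=(ok&(z>.026)&(z<.036)&(g>90)).astype(np.uint8)
    _,L,S,_=cv2.connectedComponentsWithStats(pal);k=1+np.argmax(S[1:,4]);P=W[L==k]
    r=cv2.minAreaRect((P[:,:2]*1000).astype(np.float32));print("pallet",r,np.median(P[:,2]))
    brd=W[ok&(z>.008)&(z<.05)&(abs(W[...,0]-.545)<.105)]
    print("board rect",cv2.minAreaRect((brd[:,:2]*1000).astype(np.float32)))
    m=(ok&(z>.041)&(abs(W[...,0]-.545)<.04)).astype(np.uint8)
    k,L,S,_=cv2.connectedComponentsWithStats(m,connectivity=8)
    for i in range(1,k):
        if S[i,4]>=2:
            Q=W[L==i];print("blob",S[i],Q.mean(0),Q.max(0)[2])
# gradient-level close crop of pins from wrist, enlarged
c=dict(np.load("w1.npz"))["image"]
a=cv2.resize(c[60:110,243:303],None,fx=8,fy=8,interpolation=cv2.INTER_CUBIC);b=cv2.resize(c[195:245,247:307],None,fx=8,fy=8,interpolation=cv2.INTER_CUBIC)
cv2.imwrite("pics/pins.png",np.hstack([a[:,:400],b[:,:400]]))
E
```

```text
wrist hist (array([ 6671,  7554,    12,    67,  3463,   251,   236,  3160, 16284,
         259,  2669,   442,    32,   115,    53,    35]), array([-0.004,  0.   ,  0.004,  0.008,  0.012,  0.016,  0.02 ,  0.024,
        0.028,  0.032,  0.036,  0.04 ,  0.044,  0.048,  0.052,  0.056,
        0.06 ]))
pallet ((542.6778564453125, -187.29856872558594), (160.18060302734375, 256.1905822753906), 5.070187091827393) 0.030077825247277562
board rect ((551.413330078125, -207.18820190429688), (200.4722442626953, 320.160400390625), 5.040013790130615)
blob [269  79   8   8  49] [ 0.5344 -0.0929  0.0512] 0.05454014210757868
blob [270 143   3   3   4] [ 0.5368 -0.173   0.0414] 0.041566279626633285
blob [279 143   1   2   2] [ 0.5476 -0.1715  0.0412] 0.04117368516879971
blob [266 144   2   2   2] [ 0.5301 -0.1737  0.0415] 0.04188649777118547
blob [275 146   3   2   3] [ 0.5436 -0.176   0.0416] 0.04230858518364533
blob [277 147   3   3   3] [ 0.5465 -0.1778  0.0415] 0.041548243233024806
blob [285 148   3   3   3] [ 0.5579 -0.1785  0.0418] 0.042215452626262084
blob [281 151   3   2   3] [ 0.5525 -0.1825  
[... 4834 characters left out ...]
258 -0.1735  0.0444] 0.045185978897567036
blob [373 222   3   2   3] [ 0.5299 -0.2177  0.0414] 0.04165880837143954
blob [351 225   4   5   7] [ 0.5148 -0.1594  0.0421] 0.0445605746650517
blob [360 224   2   2   2] [ 0.5232 -0.1805  0.043 ] 0.04349041766119477
blob [377 224   3   3   3] [ 0.5227 -0.2284  0.0434] 0.04573899959936667
blob [370 227   1   2   2] [ 0.5155 -0.2068  0.042 ] 0.042293581864008445
blob [357 228   2   1   2] [ 0.5135 -0.1724  0.043 ] 0.043751808730749575
blob [360 228   2   3   3] [ 0.5109 -0.1812  0.0424] 0.04322073317054986
blob [366 228   1   2   2] [ 0.5125 -0.1956  0.0433] 0.04482537783317775
blob [372 228   1   2   2] [ 0.5128 -0.212   0.0435] 0.044425706962319955
```

View pics/pins.png

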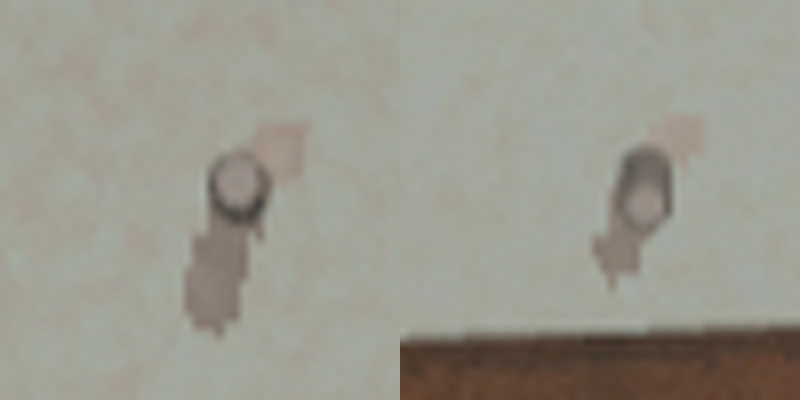

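The crops show pin tips at (272.3,81.8) and (277.2,220.2). The pallet reads 160x256 mm at 5.06° and its centre agrees with the pins. Next, the view over the frame.

```bash
python3 - <<'E'
from h import *
c=dict(np.load("w1.npz"))
a,b=atz(c,(272.3,81.8),.052),atz(c,(277.2,220.2),.052)
print(a,b,np.linalg.norm(a-b),(a+b)/2,np.degrees(np.arctan2(-(a-b)[0],(a-b)[1])))
E
```

```text
[ 0.5344 -0.0921  0.052 ] [ 0.5509 -0.2817  0.052 ] 0.19033008619042713 [ 0.5426 -0.1869  0.052 ] 4.9858539432869495
```

>>> jog_arm(
  plan="85 364 -68 0 0 0 0.231;85 364 -68 0 0 0 0.231;85 364 -68 0 0 0 0.231;85 364 -68 0 0 0 0.231;85 364 -68 0 0 0 0.231;85 364 -68 0 0 0 0.231;85 364 -68 0 0 0 0.231;85 364 -68 0 0 0 0.231;85 364 -68 0 0 0 0.231;85 364 -68 0 0 0 0.231;85 364 -68 0 0 0 0.231;85 364 -68 0 0 0 0.231;85 364 -68 0 0 0 0.231;85 364 -68 0 0 0 0.231",
)

```text
time_s: 4.72
tcp_pos: [0.4582, 0.158, 0.3511]
tool_rot: [0.0, 0.768, 0.64, -0.0]
ft_force: [0.6, -0.0, 0.9]
grip_width: 0.998
finger_force: 0.0
```

```bash
python3 - <<'E'
from h import *
s=observe();print(s["time_s"],s["tcp_pos"],rot(s).as_matrix())
c=capture("wrist");cv2.imwrite("pics/w2.png",c["image"]);np.savez("w2.npz",**c)
D=c["depth"];v,u=np.mgrid[:420,:560]
d=np.stack([(u-c["cx"])/c["fx"]*D,(v-c["cy"])/c["fy"]*D,D],-1).reshape(-1,3)
W=(R.from_quat(np.array(c["rotation"])[[1,2,3,0]]).apply(d)+c["origin"]).reshape(420,560,3);z=W[...,2]
ok=(D>0)&(abs(W[...,0]-.496)<.12)&(abs(W[...,1]-.217)<.15)
def big(m):
    _,L,S,_=cv2.connectedComponentsWithStats(m.astype(np.uint8));k=1+np.argmax(S[1:,4]);return W[L==k]
for n,lo,hi in(("frame",.007,.017),("handle",.055,.075)):
    P=big(ok&(z>lo)&(z<hi));print(n,len(P),cv2.minAreaRect((P[:,:2]*1000).astype(np.float32)),np.median(P[:,2]))
for t in["frame","handle","hole_a"]:
    for r in spotter.tip_of(t,"wrist")[:3]: print(t,np.round(r["point"],1),round(r["confidence"],2),bydepth(c,r["point"]),atz(c,r["point"],.054 if t=="handle" else 0))
E
```

```text
4.7167 [0.4582 0.158  0.3511] [[ 0.1802  0.9836 -0.0003]
 [ 0.9836 -0.1802 -0.0004]
 [-0.0005 -0.0002 -1.    ]]
frame 12214 ((494.1463623046875, 213.47064208984375), (248.27403259277344, 150.3892364501953), 77.0771255493164) 0.012097440391466319
handle 1739 ((493.9713134765625, 213.16171264648438), (160.133544921875, 18.119993209838867), 77.05426025390625) 0.06299754814117009
frame [291.3 117.9] 0.55 [0.4909 0.2184 0.0635] [ 0.4939  0.2165 -0.    ]
handle [295.9 123.4] 0.61 [0.4957 0.2105 0.0637] [0.4963 0.21   0.054 ]
hole_a [285.4 181.6] 0.78 [0.4687 0.1223 0.0011] [0.4687 0.1221 0.    ]
hole_a [298.1  51.9] 0.72 [0.518  0.3033 0.0007] [0.5181 0.3035 0.    ]
hole_a [383.9 112.6] 0.43 [0.6118 0.2031 0.0595] [0.631  0.1993 0.    ]
```

View pics/w2.png

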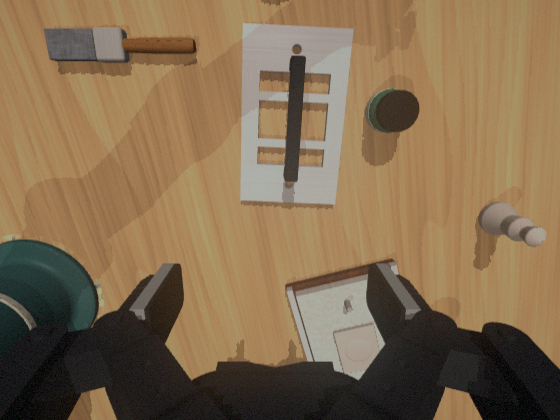

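The wrist view shows the frame square-on, its handle from (297,57) to (291,180), with clear gaps both sides. The jar is at (393,111). The fit agrees with the given sizes: handle centre (0.494,0.213), top at 63 mm, axis azimuth 77.06°.

>>> jog_arm(
  plan="60 61 25.3 100 0 0 0.0447;60 61 25.3 200 0 0 0.0447;60 61 25.3 200 0 0 0.0447;60 61 25.3 200 0 0 0.0447;60 61 25.3 200 0 0 0.0447;60 61 25.3 200 0 0 0.0447;60 61 25.3 230 0 0 0.0447;60 61 25.3 260 0 0 0.0447;60 61 25.3 285 0 0 0.0447;60 61 25.3 300 0 0 0.0447;60 61 25.3 310 0 0 0.0447;60 61 25.3 315 0 0 0.0447;60 61 25.3 315 0 0 0.0447",
  squeeze=60,
)

```text
time_s: 6.0
tcp_pos: [0.4938, 0.2151, 0.0367]
tool_rot: [0.0, 0.781, 0.624, 0.0]
ft_force: [0.5, -0.4, 0.2]
grip_width: 0.701
finger_force: 0.0
```

>>> jog_arm(
  plan="5 0 0 0 0 0 0;5 0 0 0 0 0 0;5 0 0 0 0 0 0;5 0 0 0 0 0 0;5 0 0 0 0 0 0;5 0 0 0 0 0 0;5 0 0 0 0 0 0;5 0 0 0 0 0 0;5 0 0 0 0 0 0;5 0 0 0 0 0 0",
  squeeze=80,
)

```text
time_s: 6.83
tcp_pos: [0.4944, 0.2155, 0.0376]
tool_rot: [0.001, 0.781, 0.624, 0.001]
ft_force: [-0.5, -1.1, 6.5]
grip_width: 0.196
finger_force: 79.4
```

>>> jog_arm(
  plan="5 0 0 -4 0 0 0;5 0 0 -10 0 0 0;5 0 0 -25 0 0 0;5 0 0 -50 0 0 0;5 0 0 -80 0 0 0;5 0 0 -110 0 0 0;5 0 0 -140 0 0 0;5 0 0 -150 0 0 0;5 0 0 -150 0 0 0;5 0 0 -150 0 0 0;5 0 0 -150 0 0 0",
)

```text
time_s: 7.75
tcp_pos: [0.4921, 0.2142, 0.1842]
tool_rot: [-0.0, 0.781, 0.624, -0.002]
ft_force: [0.0, 0.2, -5.3]
grip_width: 0.191
finger_force: 78.8
```

```bash
cat > fr.py <<'E'
from h import *
from scipy.optimize import least_squares
s=observe();T=np.array(s["tcp_pos"]);M=rot(s).as_matrix();print(s["time_s"],T,s["ft_force"],s["torque"],s["grip_width"])
print("tool x az",np.degrees(np.arctan2(M[1,0],M[0,0])),"tilt",M[:,2])
c=capture("wrist");cv2.imwrite("pics/w3.png",c["image"]);np.savez("w3.npz",**c)
D=c["depth"];v,u=np.mgrid[:420,:560]
d=np.stack([(u-c["cx"])/c["fx"]*D,(v-c["cy"])/c["fy"]*D,D],-1).reshape(-1,3)
W=(R.from_quat(np.array(c["rotation"])[[1,2,3,0]]).apply(d)+c["origin"])
L=((W-T)@M).reshape(420,560,3) # tool frame coords
z=L[...,2];ok=(D>0)
def big(m):
    _,A,S,_=cv2.connectedComponentsWithStats(m.astype(np.uint8));k=1+np.argmax(S[1:,4]);return L[A==k]
# frame top face expected at tool z about +.024
f=big(ok&(abs(z-.024)<.012)&(abs(L[...,1])<.1)&(abs(L[...,0])<.16))
A=np.c_[f[:,:2],np.ones(len(f))];pl=np.linalg.lstsq(A,f[:,2],rcond=None)[0]
for _ in range(3):
    e=abs(A@pl-f[:,2])<.002;pl=np.linalg.lstsq(A[e],f[e,2],rcond=None)[0]
print("plane z=ax+by+c",pl,len(f),e.sum(),"x",f[:,0].min(),f[:,0].max(),"y",f[:,1].min(),f[:,1].max())
print("rect",cv2.minAreaRect((f[e,:2]*1000).astype(np.float32)))
h=big(ok&(abs(z+.028)<.006)&(abs(L[...,1])<.03)&(abs(L[...,0])<.1))
print("handle?",len(h),cv2.minAreaRect((h[:,:2]*1000).astype(np.float32)),np.median(h[:,2]))
E
python3 fr.py
```

```text
7.75 [0.4921 0.2142 0.1842] [ 0.0321  0.1736 -5.3286] [-0.0055  0.0127  0.0136] 0.19125615087290357
tool x az 77.22446428151274 tilt [-0.0035 -0.0016 -1.    ]
plane z=ax+by+c [0.     0.0009 0.0256] 57040 55600 x -0.040099382365118744 0.12178567253738846 y -0.0762400991079826 0.07513348748062244
rect ((40.83934783935547, -0.6008071899414062), (161.89768981933594, 151.2635498046875), 0.00770005164667964)
handle? 12475 ((19.96441650390625, -3.247159957885742), (43.19462585449219, 114.14791870117188), 79.1794204711914) -0.025405861521034172
```

View pics/w3.png

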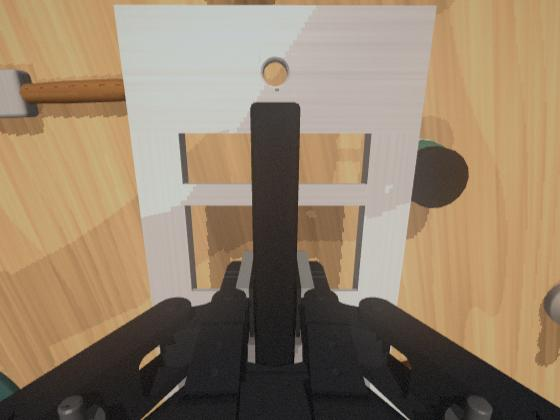

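The wrist picture shows the frame hanging straight in the grip, with the hole at (275,72) and the front edge and sides square to the tool. Underside is at TCP z − 37.6 mm, and the centre is offset (−2.2, −0.6) mm in the tool frame. Now I carry it over to the bed.

>>> jog_arm(
  plan="5 -15 5 0 0 0 -0.012;5 -40 15 0 0 0 -0.03;5 -75 27 0 0 0 -0.06;5 -110 40 0 0 0 -0.09;5 -145 53 0 0 0 -0.12;5 -180 66 0 0 0 -0.15;5 -215 79 0 0 0 -0.18;5 -250 91 0 0 0 -0.21;5 -285 104 0 0 0 -0.235;5 -315 115 0 0 0 -0.26;5 -340 124 0 0 0 -0.28;5 -360 132 0 0 0 -0.297;5 -372 136 0 0 0 -0.307;5 -377.7 138 0 0 0 -0.311;5 -377.7 138 0 0 0 -0.311;5 -377.7 138 0 0 0 -0.311;5 -377.7 138 40 0 0 -0.311;5 -377.7 138 60 0 0 -0.311;5 -377.7 138 70 0 0 -0.311;5 -377.7 138 70 0 0 -0.311",
)

```text
time_s: 9.47
tcp_pos: [0.5429, -0.1815, 0.1139]
tool_rot: [-0.003, 0.674, 0.738, -0.001]
ft_force: [-0.3, 0.6, -3.7]
grip_width: 0.198
finger_force: 79.0
```

```bash
python3 fr.py; python3 - <<'E'
from h import *
c=dict(np.load("w3.npz"));s=observe();M=rot(s).as_matrix();T=np.array(s["tcp_pos"])
g=c["image"]
# hole pixels: dark/non-aluminium blob near (275,72); crop for viewing
cv2.imwrite("pics/hole.png",cv2.resize(g[20:140,195:355],None,fx=5,fy=5,interpolation=cv2.INTER_CUBIC))
E
```

```text
9.4667 [ 0.5429 -0.1815  0.1139] [-0.2745  0.5661 -3.658 ] [0.0772 0.0599 0.0463] 0.1984091303318192
tool x az 95.18589159677848 tilt [-0.0047  0.0024 -1.    ]
plane z=ax+by+c [-0.0001  0.0009  0.0256] 57068 55668 x -0.03981907378608786 0.1222086049808522 y -0.07660030360649649 0.07459264481437784
rect ((41.22105407714844, -0.9930191040039062), (151.1916046142578, 162.01014709472656), 89.9732437133789)
handle? 12485 ((19.961387634277344, -3.3809967041015625), (43.095890045166016, 114.67880249023438), 79.2470932006836) -0.025396871923048427
```

View pics/hole.png

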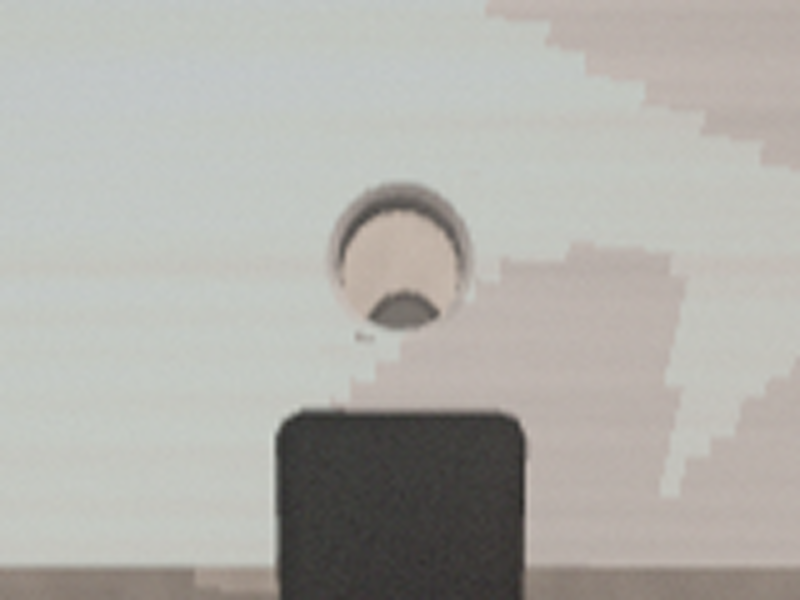

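The pin shows through hole_a, centred sideways (crop x 404 against hole 401) and toward the handle, because the arm is still about 3 mm short of target. I let it settle, then measure.

>>> jog_arm(
  plan="5 0 0 0 0 0 0;5 0 0 0 0 0 0;5 0 0 0 0 0 0;5 0 0 0 0 0 0",
)

```text
time_s: 9.85
tcp_pos: [0.5452, -0.1838, 0.1174]
tool_rot: [0.001, 0.675, 0.738, 0.0]
ft_force: [0.2, -0.5, -4.9]
grip_width: 0.197
finger_force: 79.0
```

```bash
python3 fr.py | head -4; python3 - <<'E'
from h import *
c=dict(np.load("w3.npz"))
s=observe();M=rot(s).as_matrix();T=np.array(s["tcp_pos"])
cz=T[2]-.0376
for n,xy in(("centre by edges",(-.0020,-.0008)),):
    C=T+M@np.array([*xy,.0376]);print(n,C,"err to pallet (board x,y mm)")
    d=(np.array([.5427,-.187])-C[:2])*1000
    print("world",d,"tool",M[:2,0]@d,M[:2,1]@d)
# project expected pin A tip and the hole rims into the picture
Rc=R.from_quat(np.array(c["rotation"])[[1,2,3,0]])
def pr(p):
    q=Rc.inv().apply(np.array(p)-c["origin"]);return np.array([c["fx"]*q[0]/q[2]+c["cx"],c["fy"]*q[1]/q[2]+c["cy"]])
print("pinA tip",(pr([.5344,-.0921,.052])-[195,20])*5)
for z in(.0256,.0376): print("hole",(pr(T+M@np.array([.093,-.0008,z]))-[195,20])*5)
cv2.imwrite("pics/hole2.png",cv2.resize(c["image"][20:140,195:355],None,fx=5,fy=5,interpolation=cv2.INTER_CUBIC))
E
```

```text
9.85 [ 0.5452 -0.1838  0.1174] [ 0.1598 -0.529  -4.9026] [-0.0021  0.0123  0.0272] 0.19656107353913366
tool x az 95.04876946824015 tilt [ 0.0018 -0.0009 -1.    ]
plane z=ax+by+c [-0.0003  0.0007  0.0256] 57110 55699 x -0.03965383955465812 0.12219048678689287 y -0.07653098798544358 0.07489715065995692
rect ((41.27581787109375, -0.88623046875), (161.6437530517578, 151.30648803710938), 0.12100789695978165)
centre by edges [ 0.5444 -0.1859  0.0795] err to pallet (board x,y mm)
world [-1.6672 -1.056 ] tool -0.9053463203675914 -1.7535646402504161
pinA tip [381.1868 300.304 ]
hole [395.0048 256.5349]
hole [395.0721 270.0234]
```

View pics/hole2.png

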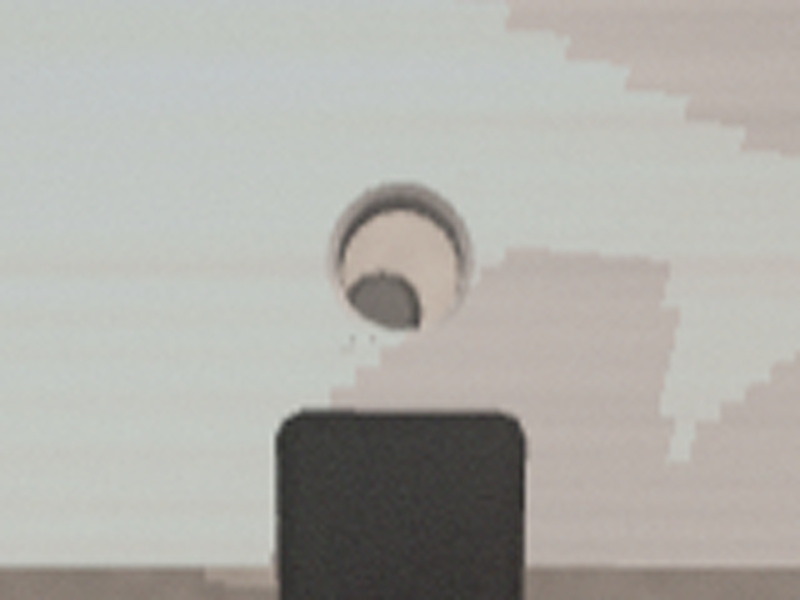

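The picture agrees with the projected pin and hole to within about 0.5 mm. The remaining correction is −0.9 mm along tool x and −1.75 mm along tool y. I descend to just above the tips and check.

>>> jog_arm(
  plan="5 -0.9 -1.8 5 0 0 0;5 -0.9 -1.8 10 0 0 0;5 -0.9 -1.8 15 0 0 0;5 -0.9 -1.8 18 0 0 0;5 -0.9 -1.8 21 0 0 0;5 -0.9 -1.8 22 0 0 0;5 -0.9 -1.8 22 0 0 0;5 -0.9 -1.8 22 0 0 0;5 -0.9 -1.8 22 0 0 0;5 -0.9 -1.8 22 0 0 0;5 -0.9 -1.8 22 0 0 0",
)

```text
time_s: 10.82
tcp_pos: [0.5429, -0.1847, 0.0945]
tool_rot: [0.0, 0.675, 0.738, 0.0]
ft_force: [-0.7, 0.1, -4.4]
grip_width: 0.195
finger_force: 79.0
```

```bash
cat > al.py <<'E'
from h import *
c=dict(np.load("w3.npz"))
s=observe();M=rot(s).as_matrix();T=np.array(s["tcp_pos"])
C=T+M@np.array([-.0020,-.0008,.0376]);d=(np.array([.5427,-.187])-C[:2])*1000
print("underside",C,"tool err",M[:2,0]@d,M[:2,1]@d)
Rc=R.from_quat(np.array(c["rotation"])[[1,2,3,0]])
def pr(p):
    q=Rc.inv().apply(np.array(p)-c["origin"]);return np.array([c["fx"]*q[0]/q[2]+c["cx"],c["fy"]*q[1]/q[2]+c["cy"]])
print("pinA tip",(pr([.5344,-.0921,.052])-[195,20])*5)
for z in(.0256,.0376): print("hole",(pr(T+M@np.array([.093,-.0008,z]))-[195,20])*5)
E
python3 fr.py | head -4; python3 al.py; python3 -c "
import numpy as np,cv2
cv2.imwrite('pics/hole3.png',cv2.resize(np.load('w3.npz')['image'][20:140,195:355],None,fx=5,fy=5,interpolation=2))"
```

```text
10.8167 [ 0.5429 -0.1847  0.0945] [-0.7222  0.1131 -4.399 ] [ 0.0015 -0.0436 -0.0154] 0.1945607540333981
tool x az 95.05465013293748 tilt [ 0.0003 -0.0002 -1.    ]
plane z=ax+by+c [-0.      0.0009  0.0256] 57112 55711 x -0.039831063748839796 0.12234664745780807 y -0.07646650644660109 0.07482399171116563
rect ((41.10599136352539, -0.9234542846679688), (162.01312255859375, 151.24732971191406), 0.12657110393047333)
underside [ 0.5423 -0.1868  0.0568] tool err -0.20066764546637647 0.42451825663271797
pinA tip [401.531  274.4989]
hole [396.8276 256.6844]
hole [396.8128 270.2013]
```

View pics/hole3.png

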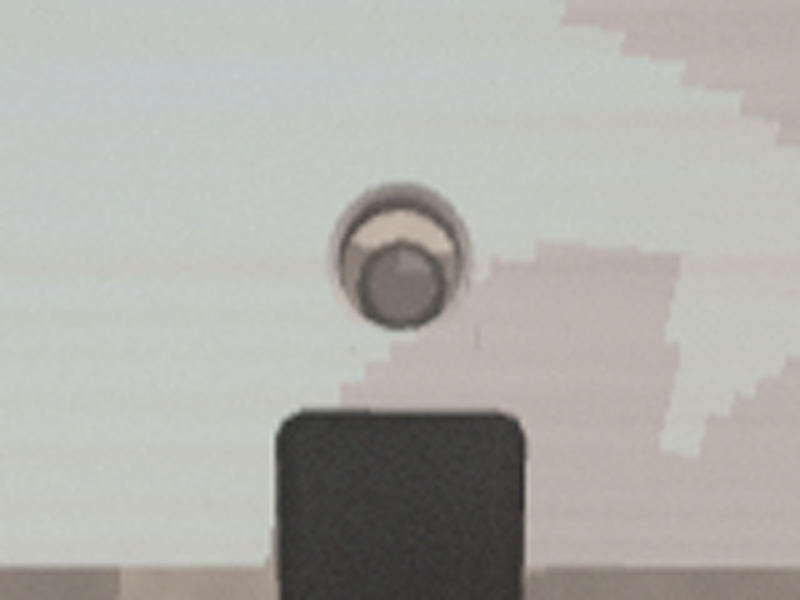

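The pin tip at crop (402,~280) sits nearly concentric in the hole at (400,268). Allowing for perspective leaves about −0.5 mm along tool x. I lower slowly and watch the force.

>>> jog_arm(
  plan="5 -0.5 0 0 0 0 0;5 -0.5 0 1 0 0 0;5 -0.5 0 2 0 0 0;5 -0.5 0 3 0 0 0;5 -0.5 0 4 0 0 0;5 -0.5 0 5 0 0 0;5 -0.5 0 6 0 0 0;5 -0.5 0 7 0 0 0;5 -0.5 0 7.5 0 0 0;5 -0.5 0 7.5 0 0 0;5 -0.5 0 7.5 0 0 0",
)

```text
time_s: 11.78
tcp_pos: [0.5429, -0.1852, 0.0868]
tool_rot: [0.0, 0.675, 0.738, -0.0]
ft_force: [-0.2, -1.1, -5.4]
grip_width: 0.195
finger_force: 79.0
```

```bash
python3 fr.py | head -3; python3 al.py
```

```text
11.7833 [ 0.5429 -0.1852  0.0868] [-0.1649 -1.0655 -5.4425] [ 0.0219  0.0624 -0.026 ] 0.19461835726963408
tool x az 95.05777616537765 tilt [-0. -0. -1.]
plane z=ax+by+c [-0.0001  0.0009  0.0256] 57052 55679 x -0.039867819305063217 0.12229298527185727 y -0.07654549482652521 0.07472989810229272
underside [ 0.5423 -0.1873  0.0492] tool err 0.21884671746930892 0.4380260351669392
pinA tip [403.1623 262.1074]
hole [398.1262 256.5683]
hole [398.049  270.1069]
```

No contact 2.8 mm below the tips, so both pins have entered. I continue down.

>>> jog_arm(
  plan="5 0 0 1 0 0 0;5 0 0 2 0 0 0;5 0 0 3 0 0 0;5 0 0 4 0 0 0;5 0 0 5 0 0 0;5 0 0 6 0 0 0;5 0 0 7 0 0 0;5 0 0 8 0 0 0;5 0 0 8 0 0 0",
)

```text
time_s: 12.58
tcp_pos: [0.5427, -0.1852, 0.0785]
tool_rot: [-0.0, 0.675, 0.738, -0.0]
ft_force: [0.8, -0.3, -4.8]
grip_width: 0.191
finger_force: 79.0
```

Going freely (underside about 41 mm).

>>> jog_arm(
  plan="5 0 0 1 0 0 0;5 0 0 2 0 0 0;5 0 0 3 0 0 0;5 0 0 4 0 0 0;5 0 0 5 0 0 0;5 0 0 6 0 0 0;5 0 0 7 0 0 0;5 0 0 8 0 0 0;5 0 0 8.5 0 0 0;5 0 0 9 0 0 0;5 0 0 9 0 0 0;5 0 0 9 0 0 0",
)

```text
time_s: 13.58
tcp_pos: [0.5428, -0.1852, 0.0698]
tool_rot: [-0.0, 0.675, 0.738, -0.0]
ft_force: [-0.1, 0.1, -4.5]
grip_width: 0.195
finger_force: 79.0
```

>>> jog_arm(
  plan="5 0 0 0.5 0 0 0;5 0 0 1 0 0 0;5 0 0 1.5 0 0 0;5 0 0 2 0 0 0;5 0 0 2.3 0 0 0;5 0 0 2.3 0 0 0;5 0 0 2.3 0 0 0",
)

```text
time_s: 14.17
tcp_pos: [0.5428, -0.1852, 0.0677]
tool_rot: [0.0, 0.675, 0.738, -0.0]
ft_force: [-1.3, 0.4, -2.3]
grip_width: 0.191
finger_force: 79.6
```

Contact is starting at underside about 30.1 mm. I press a touch more, then release.

>>> jog_arm(
  plan="5 0 0 0.3 0 0 0;5 0 0 0.5 0 0 0;5 0 0 0.5 0 0 0;5 0 0 0.5 0 0 0",
)

```text
time_s: 14.5
tcp_pos: [0.5428, -0.1852, 0.0676]
tool_rot: [0.0, 0.675, 0.738, -0.0]
ft_force: [-4.3, 0.6, 6.3]
grip_width: 0.191
finger_force: 80.6
```

>>> jog_arm(
  plan="22 0 0 0 0 0 0;30 0 0 0 0 0 0;40 0 0 0 0 0 0;50 0 0 0 0 0 0;60 0 0 0 0 0 0;60 0 0 0 0 0 0;60 0 0 0 0 0 0;60 0 0 0 0 0 0",
)

```text
time_s: 15.17
tcp_pos: [0.5429, -0.1852, 0.0669]
tool_rot: [0.0, 0.675, 0.738, 0.0]
ft_force: [-0.3, 0.1, 0.1]
grip_width: 0.706
finger_force: 0.0
```

>>> jog_arm(
  plan="60 0 0 -5 0 0 0;60 0 0 -15 0 0 0;60 0 0 -30 0 0 0;60 0 0 -60 0 0 0;60 0 0 -100 0 0 0;60 0 0 -140 0 0 0;60 0 0 -180 0 0 0;60 0 0 -220 0 0 0;60 0 0 -250 0 0 0;60 -60 0 -250 0 0 0;60 -60 0 -250 0 0 0;60 -60 0 -250 0 0 0;60 -60 0 -250 0 0 0",
)

```text
time_s: 16.25
tcp_pos: [0.5477, -0.2459, 0.3175]
tool_rot: [0.0, 0.676, 0.737, 0.0]
ft_force: [0.3, 0.5, 0.4]
grip_width: 0.706
finger_force: 0.0
```

```bash
python3 - <<'E'
from h import *
print(observe()["time_s"],observe()["ft_force"])
c=capture("wrist");cv2.imwrite("pics/w9.png",c["image"])
D=c["depth"];v,u=np.mgrid[:420,:560]
d=np.stack([(u-c["cx"])/c["fx"]*D,(v-c["cy"])/c["fy"]*D,D],-1).reshape(-1,3)
W=(R.from_quat(np.array(c["rotation"])[[1,2,3,0]]).apply(d)+c["origin"]).reshape(420,560,3);z=W[...,2]
m=(D>0)&(abs(z-.042)<.004)&(abs(W[...,0]-.5427)<.1)&(abs(W[...,1]+.187)<.15)
_,L,S,_=cv2.connectedComponentsWithStats(m.astype(np.uint8));P=W[L==1+np.argmax(S[1:,4])]
A=np.c_[P[:,:2],np.ones(len(P))];print(cv2.minAreaRect((P[:,:2]*1000).astype(np.float32)),np.median(P[:,2]),np.linalg.lstsq(A,P[:,2],rcond=None)[0][:2])
E
```

```text
16.25 [0.3329 0.5245 0.4296]
((542.1983032226562, -186.6950225830078), (150.48654174804688, 248.21356201171875), 4.946936130523682) 0.042011249284196944 [0.0006 0.001 ]
```

View pics/w9.png

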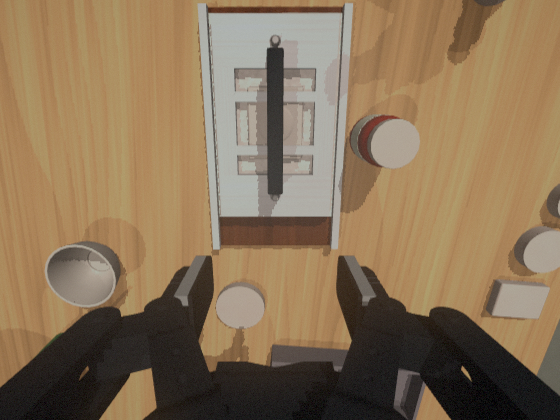

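The frame lies flat: its top is at 42.0 mm, both pins show in the holes at (275,41) and (276,197), and the bystanders have not moved. I hand in.

```bash
python3 -c "
from rig import workorder
print(workorder.hand_in())"
```

```text
the job is handed in; nothing more can be done
None
```

The frame is hung on both pins, lying flat on the pallet and let go, and the job is handed in; the hand-in returned no verdict.

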